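Load-test two battery packs and hold the test plunger

TASK

Seat both battery packs upright and fully down in the two nests of the battery tester, each turned so that its rib sits in its nest's notch, and let go of them. Then press the tester's spring plunger down until the top of its black cap is level with the top of the steel post beside it, and finish while still holding it there: the plunger springs back if let go. Leave the other things on the table where they are.

Things in the scene. Friction and masses are not known exactly. Their poses are not given: they have to be found in the camera images.
- tester: Battery tester fixed to the table: aluminium base plate 120 (x) x 256 (y) x 12 mm high, with two grey nests and, at its -y end, a grey tower with the plunger. Origin on the table under the midpoint of the middle nest; plate spans x -60..60, y -136..120 mm. Its +x axis is the side of the notches. The tower spans x -37..49, y -124..-72 mm and is 46 mm high. It stands at various places and is turned up to 0.3 rad.
- nest_left (a point): centre of the floor of the nest at the tester's +y end (88 mm along the tester's +y from the middle nest). Floor 12 mm above the table; walls 5.5 mm thick rise 16 mm above the floor; inside 65 mm along tester x, 37 mm along tester y; a 17 mm wide notch goes through the middle of the +x wall over its whole height. A pack only goes down with its rib in the notch.
- nest_mid (a point): centre of the floor of the other nest, next to the tower; same shape and sizes, notch likewise in its +x wall.
- notch_left (a point): middle of the notch of nest_left, at floor height, 35 mm along tester +x from the nest's centre.
- notch_mid (a point): middle of the notch of nest_mid, likewise.
- pack_a: grey battery pack standing on the table, 56 (x) x 30 (y) x 52 mm high, with an upright rib of its full height, 9 mm wide and 11 mm proud, on the middle of its +x end face, and two small brass contacts on top near that end. Origin: centre of the underside of the 56 x 30 block; +x points to the rib, z up. Any yaw. About 0.16 kg. Either pack may go in either nest.
- pack_b: the second battery pack, identical to pack_a.
- pack_a_rib (a point): point at the foot of pack_a's rib: 35 mm from the pack's origin along its +x, on the underside.
- pack_b_rib (a point): point at the foot of pack_b's rib: 35 mm from the pack's origin along its +x, on the underside.
- plunger (a joint): downward travel of the spring plunger in m: 0 at rest (up), 0.014 when the cap is level with the post, 0.024 at the bottom stop. It resists with about 4 N at the start, 9 N at 0.014, 13 N at the bottom, and springs back when let go.
- cap: flat-topped round black cap of the plunger, 44 mm in diameter, 12 mm thick, on the tower 98 mm along tester -y from the middle nest. Origin: centre of its underside. It only moves straight down.
- cap_top (a point): centre of the cap's top face: 84 mm above the table at rest, 70 mm when level with the post.
- post_top (a point): top of the fixed steel gauge post, 10 mm in diameter, beside the cap: 70 mm above the table, 34 mm from the plunger's axis along tester +x.
- adapter: bystander: grey plug-in adapter with two brass pins, no rib, 60 x 42 x 36 mm. Origin: centre of underside. Leave alone.
- spool: bystander: spool of solder, 62 mm in diameter, 40 mm high. Origin: centre of underside. Leave alone.
- screwdriver: bystander: red-handled screwdriver lying down, about 200 mm long along its x. Leave alone.
- meter: bystander: orange multimeter lying flat, 150 (x) x 78 x 43 mm. Origin: centre of underside. Leave alone.
- mug: bystander: white mug, 80 mm in diameter, 90 mm high. Origin: centre of underside. Leave alone.
- brush: bystander: brush lying down along its x, about 200 mm long. Leave alone.

How it is judged:
By the outcome, as a careful person would: the job done as asked, in the order asked, and still so for the second after the job is handed in, while the arm keeps its last pose, push and grip.
It also fails if it takes over 61 s, if anything falls off the work surface, if the arm or the gripper's body presses on something with over 40 N, if the wrist force passes 120 N, or if a joint passes its speed limit or range.

ROBOT

A 7-joint arm with a two-finger parallel gripper is mounted at the origin on the work surface. World frame = base frame: x ahead of the robot, y to its left, z up, the work surface at z = 0. Lengths are in m, angles in rad, forces in N, time in s.
With the tool pointing down it reaches from about 0.35 to 0.9 m from the base axis. Payload 8.1 kg.
Tool frame: the origin (TCP) lies between the finger pads; the fingertips stand 11 mm ahead of it and the grasp point (between the pads) lies 8 mm behind it; z points along the fingers, y is the direction in which the jaws open and shut (so a half turn about z gives the same grasp; the last joint's range is limited). The gripper opens to 92 mm and grips with 3 to 60 N. Pads are 19 mm wide; open, the fingers measure 130 mm over their backs; the gripper's body (75 mm by 190 mm) begins 47 mm behind the grasp point.
Start: joints at [1.194, 0.434, 0.025, 1.573, -0.012, 1.134, -0.075], TCP at [0.169, -0.602, 0.238] pointing down, gripper open.
Joint ranges: [-2.62, 2.62], [-0.44, 2.09], [-1.27, 1.32], [0.08, 2.57], [-1.32, 4.46], [0.12, 2], [-2.74, 2.74]. Speed limits (rad/s): [2.22, 2.22, 3.01, 3.01, 3.14, 3.14, 3.14].

INTERFACE

Orientations are given as a unit quaternion [x, y, z, w].
In Python, from station import readout, optics, r gives the robot as it stands. The module is installed in compiled form; this text tells all that it offers.
- The arm moves only by the shell command python3 -m handwheel 'ROWS'. ROWS is text: rows parted by semicolons, each of 7 numbers parted by spaces: the turn, a rotation vector about the tool's x, y, z in rad, then the shift along the tool's x, y, z in m, then the opening, from 0 (shut) to 1 (fully open). In form: wx wy wz tx ty tz hand; .... A call has 1 to 20 rows; each row is the pose to reach, as a shift and turn from the pose commanded when the call began, along the tool's axes at that moment; what a row does not reach only later rows make up. A row lasts 1/8 s, in which the tool goes at most 62.5 mm and 10.7 degrees, less where a joint would pass 70% of its speed; a pose out of reach is approached as far as the arm can. A call with a gripper value outside its range is refused whole. The fingers move at their own pace and stop on an object; the grip force is fixed at half the most. Time passes only in rows, so rows that repeat a pose let the fingers close. It gives the time, the measured TCP pose, the force and the opening at its end, in the units of the state.
- readout.observe(): the state, without advancing time (a new reading comes with each control period).
- optics.get_image(name): name is "side" or "top"; returns a dict with "color" (400x640x3 uint8, blue, green, red), "intrinsics" (3x3 intrinsics, pixels), "extrinsics" (4x4, takes a point from camera to world coordinates). Camera axes: x right, y down, z forward; pixel columns grow to the right and rows downward; lengths in m; the calibration is good to about 2 mm. A picture is of the moment at which its call begins. There is no depth.
- r.close_job(): hands the job in, once; it reports no verdict.
The state is a dict: "clock": time; "joints": joint angles; "qd": joint speeds; "joint_torque": joint torques, N m; "tcp_pos": TCP position; "eef_rot": TCP orientation; "force": force on the tool from outside, world axes, zero at the start; "moment": the same for the moment, N m; "gripper_width": finger opening in m.
Only numpy, scipy, OpenCV 4.12 (cv2) and the standard library are available. Lean on these libraries where they do the work, as an engineer would, in place of code of your own. Each camera call takes 0.05 s, during which the arm holds its last target. There are 200 camera calls.

## Working session

There is one attempt and no reset: what is moved stays moved. The work goes in short steps, Python scripts to look and compute and a shell command to move; the robot and the scene stay as the last step left them, time stands still between calls to the robot, and variables do not carry over. Pictures are saved under pics/ and viewed, about 8 in all and at most 12, crops included, and the job is handed in when it is done.

```bash
mkdir -p pics; python3 - <<'E'
from station import readout, optics, r
import cv2,numpy as np,json
for n in("top","side"):
    d=optics.get_image(n);cv2.imwrite(f"pics/{n}0.png",d["color"])
    print(n,np.round(d["intrinsics"],1).tolist(),np.round(d["extrinsics"],4).tolist())
s=readout.observe();print({k:np.round(v,4).tolist() for k,v in s.items()})
E
```

```text
top [[452.9, 0.0, 319.0], [0.0, 452.9, 197.2], [0.0, 0.0, 1.0]] [[0.0285, -0.9987, 0.0431, 0.4537], [-0.9996, -0.0282, 0.0081, 0.0102], [-0.0069, -0.0433, -0.999, 1.4537], [0.0, 0.0, 0.0, 1.0]]
side [[499.1, 0.0, 320.8], [0.0, 499.1, 209.2], [0.0, 0.0, 1.0]] [[-0.9258, -0.2125, 0.3125, 0.1065], [-0.3779, 0.516, -0.7687, 1.0394], [0.0021, -0.8298, -0.558, 0.8458], [0.0, 0.0, 0.0, 1.0]]
{'clock': 0.1, 'joints': [1.1944, 0.4351, 0.025, 1.574, -0.0116, 1.134, -0.0751], 'qd': [-0.0001, -0.0032, -0.0001, -0.0025, 0.0018, 0.0005, 0.001], 'joint_torque': [0.0035, -66.9126, 0.9883, -31.5147, -0.0604, 0.0373, 0.0], 'tcp_pos': [0.1688, -0.6013, 0.237], 'eef_rot': [0.9906, 0.1364, -0.0002, -0.0007], 'force': [-1.1182, -0.9404, -0.5909], 'moment': [0.0001, -0.0308, -0.008], 'gripper_width': 0.0919}
```

View pics/top0.png

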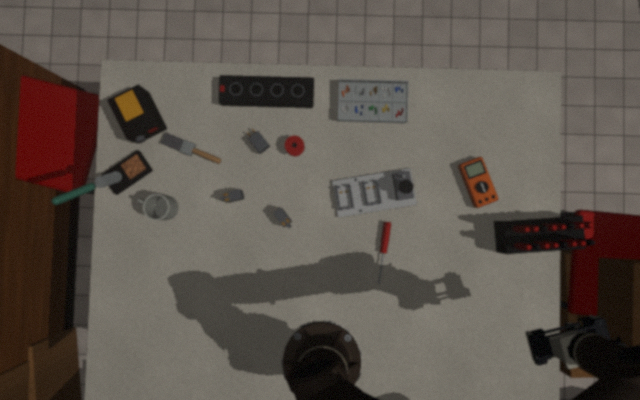

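View pics/side0.png

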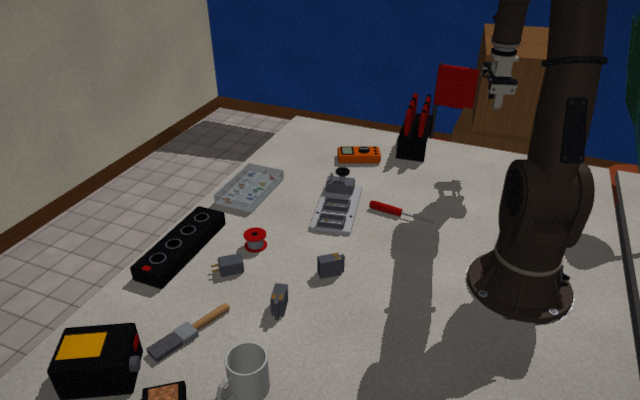

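The top view shows the tester at about (372,192), with packs at about (230,195) and (279,216). The adapter is at (257,141), and its pins show in the side view. I'll enlarge these areas.

```bash
python3 - <<'E'
import cv2,numpy as np
def crop(n,x0,y0,w,h,s):
    im=cv2.imread(f"pics/{n}0.png")[y0:y0+h,x0:x0+w].astype(float)
    im=np.clip(im*1.5,0,255).astype(np.uint8)
    im=cv2.resize(im,None,fx=s,fy=s,interpolation=cv2.INTER_CUBIC)
    for x in range(0,w,10): cv2.putText(im,str(x0+x),(x*s,8),0,.3,(0,0,255),1); cv2.line(im,(x*s,10),(x*s,16),(0,0,255),1)
    for y in range(0,h,10): cv2.putText(im,str(y0+y),(0,y*s+4),0,.3,(255,0,0),1); cv2.line(im,(20,y*s),(26,y*s),(255,0,0),1)
    return im
a=crop("top",205,180,95,50,8); b=crop("top",325,162,95,58,8) 
b=b[:280+160]
cv2.imwrite("pics/c1.png",np.vstack([a[:,:],b])[:, :800][:840]); 
im=cv2.imread("pics/c1.png"); cv2.imwrite("pics/c1.png",cv2.resize(im,None,fx=.71,fy=.71) if im.shape[0]>840 else im); print(im.shape)
cv2.imwrite("pics/packs.png",a); cv2.imwrite("pics/tester.png",b)
E
```

```text
(840, 760, 3)
```

View pics/packs.png

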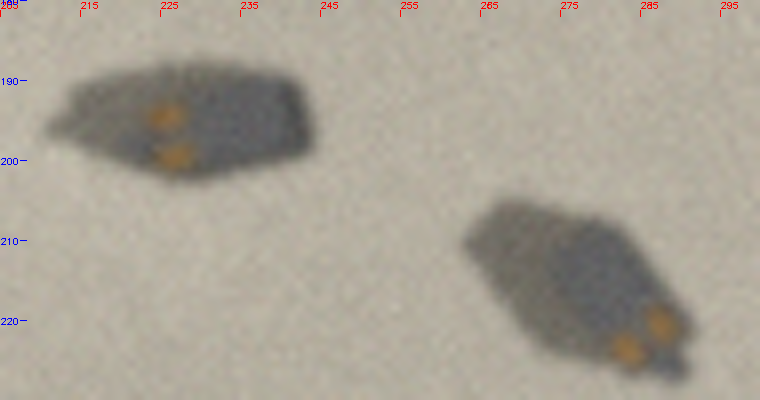

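View pics/tester.png

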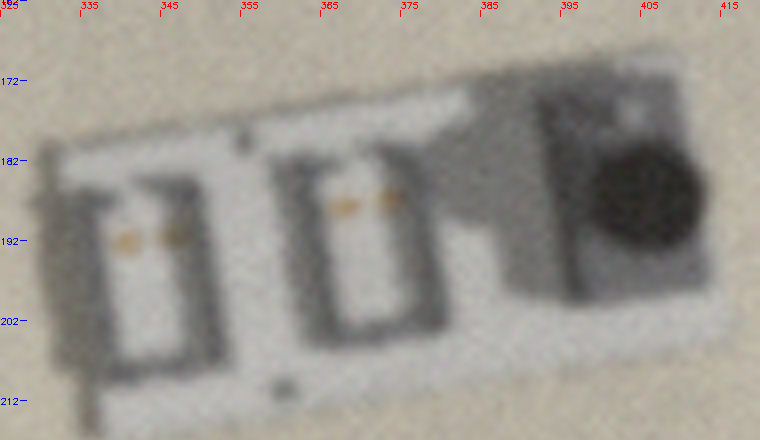

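```bash
cat > h.py <<'E'
import cv2,numpy as np
CAM={"top":(np.array([[452.9,0,319],[0,452.9,197.2],[0,0,1]]),np.array([[0.0285,-0.9987,0.0431,0.4537],[-0.9996,-0.0282,0.0081,0.0102],[-0.0069,-0.0433,-0.999,1.4537],[0,0,0,1]])),
"side":(np.array([[499.1,0,320.8],[0,499.1,209.2],[0,0,1]]),np.array([[-0.9258,-0.2125,0.3125,0.1065],[-0.3779,0.516,-0.7687,1.0394],[0.0021,-0.8298,-0.558,0.8458],[0,0,0,1]]))}
def proj(P,c):
    K,T=CAM[c]; q=(np.atleast_2d(P)-T[:3,3])@T[:3,:3]@K.T; return q[:,:2]/q[:,2:]
def tf(p,P):
    P=np.atleast_2d(P).astype(float); c,s=np.cos(p[2]),np.sin(p[2])
    return np.c_[p[0]+c*P[:,0]-s*P[:,1],p[1]+s*P[:,0]+c*P[:,1],P[:,2]]
def ring(x0,x1,y0,y1,z): return [[x0,y0,z],[x1,y0,z],[x1,y1,z],[x0,y1,z]]
def packrings(z=0): return [[[-.028,-.015,z+h],[.028,-.015,z+h],[.028,-.0045,z+h],[.039,-.0045,z+h],[.039,.0045,z+h],[.028,.0045,z+h],[.028,.015,z+h],[-.028,.015,z+h]] for h in (0,.052)]
def testrings():
    R=[ring(-.06,.06,-.136,.12,.012),ring(-.037,.049,-.124,-.072,.046)]
    for yc in(0,.088): R+=[ring(-.038,.038,yc-.024,yc+.024,.028),ring(-.0325,.0325,yc-.0185,yc+.0185,.012),ring(.0325,.038,yc-.0085,yc+.0085,.028)]
    a=np.linspace(0,6.28,20); R+=[np.c_[.022*np.cos(a),-.098+.022*np.sin(a),0*a+.084],np.c_[.034+.005*np.cos(a),-.098+.005*np.sin(a),0*a+.07]]
    return R
def view(img,c,items,x0,y0,w,h,s,g=1.5):
    im=np.clip(img[y0:y0+h,x0:x0+w]*g,0,255).astype(np.uint8)
    im=cv2.resize(im,None,fx=s,fy=s,interpolation=cv2.INTER_CUBIC)
    for p,R in items:
        for k in R:
            uv=(proj(tf(p,k),c)+.5-[x0,y0])*s
            cv2.polylines(im,[np.int32(uv)],True,(0,255,0),1)
    return im
E
cat > fit.py <<'E'
from h import *
from scipy.optimize import least_squares
cap=[0,-.098,.084];post=[.034,-.098,.07]
T=[[.06,.12,.012],[-.06,.12,.012],[.06,-.136,.012],[-.06,-.136,.012],cap,post]
uT=np.array([[332.7,180.7],[337.5,216],[410.6,168.2],[416.6,205],[406,186.4],[404,176]])
t=least_squares(lambda p:(proj(tf(p,T),"top")-uT).ravel(),[.48,-.1,.1],loss="soft_l1",x_scale=[.01,.01,.1])
print("tester",t.x.round(4),t.fun.round(1))
c=lambda d,e:[[d,-e,.052],[d,e,.052]]
def f(v):
    d,e=v[6:]
    A=c(d,e)+[[-.028,-.015,.052],[-.028,.015,.052],[-.028,-.015,0]]
    # pack1 rib to image left (+y): its +y side is image down
    u1=np.array([[225.7,194.4],[227,199.4],[240,190.6],[241.2,199.4],[243.8,190.5]])
    B=c(d,e)+[[.039,0,.052],[-.028,-.015,.052],[-.028,.015,.052]]
    u2=np.array([[282.8,223.8],[287.3,220],[290.2,226.5],[273.8,213.8],[282.5,209]])
    return np.r_[(proj(tf(v[:3],A),"top")-u1)[:4].ravel(),(proj(tf(v[3:6],B),"top")-u2).ravel()]
s=least_squares(f,[.45,.25,1.6,.41,.11,-2.3,.018,.007],loss="soft_l1",x_scale=[.01,.01,.1]*2+[.01,.01])
print("packs",s.x.round(4),s.fun.round(1))
np.savez("fit.npz",t=t.x,a=s.x[:3],b=s.x[3:6])
top=cv2.imread("pics/top0.png");sd=cv2.imread("pics/side0.png")
it=[(t.x,testrings()),(s.x[:3],packrings()),(s.x[3:6],packrings())]
a=view(top,"top",it,205,165,220,60,3.6 and 4)[:, :];
b=view(sd,"side",it,255,165,120,80,4); d=view(sd,"side",it,255,245,80,80,4)
o=np.zeros((600,800,3),np.uint8); a=cv2.resize(a,(800,218)); o[:218]=a; o[220:540,:480]=b; o[220:540,480:800]=d
cv2.imwrite("pics/fit1.png",o)
E
python3 fit.py
```

```text
tester [ 0.5348 -0.1456  0.1772] [-1.  -1.  -0.2  1.   0.4 -0.4  0.4  0.   0.4  0.3 -0.2  0. ]
packs [ 0.5094  0.2935  1.741   0.4463  0.1316 -2.49    0.0146  0.0085] [ 0.6 -0.2  0.1  0.2 -0.4 -0.4 -0.3  0.4  0.5 -0.3  0.5  0.3 -0.   1.9
 -0.2 -0.2 -1.  -1.1]
```

View pics/fit1.png

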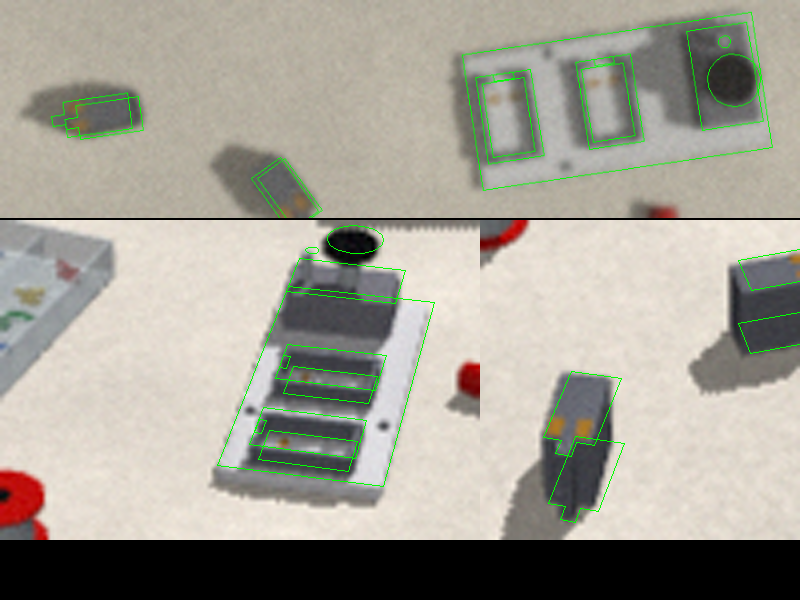

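Tester fits well in both views. Pack 1's yaw is off, so I'll read the side view enlarged.

```bash
python3 - <<'E'
from h import *
im=view(cv2.imread("pics/side0.png"),"side",[],262,245,92,78,8,1.8)
for x in range(0,92,10): cv2.putText(im,str(262+x),(x*8,8),0,.3,(0,0,255),1);cv2.line(im,(x*8,10),(x*8,16),(0,0,255))
for y in range(0,78,10): cv2.putText(im,str(245+y),(0,y*8+4),0,.3,(255,0,0),1)
cv2.imwrite("pics/sp.png",im[:600])
E
```

```text
(no output)
```

View pics/sp.png

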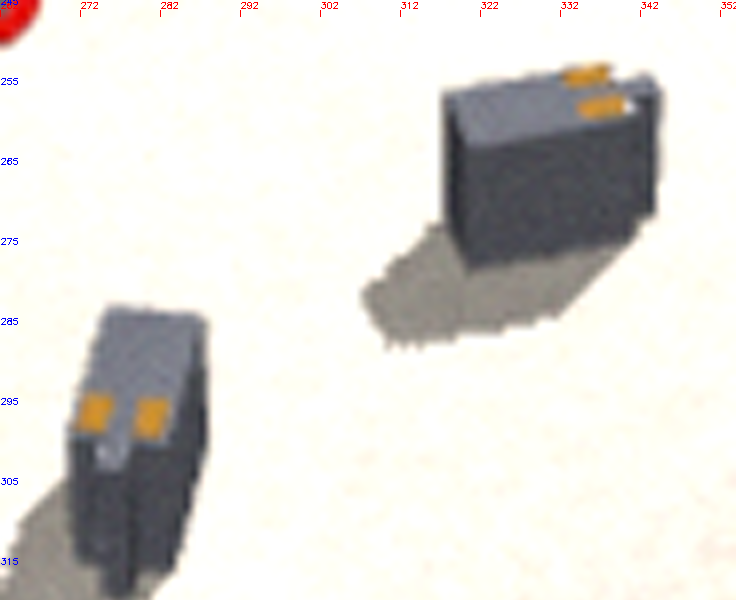

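```bash
python3 - <<'E'
s=open("fit.py").read()
s=s.replace("    return np.r_[(proj","""    S=lambda L:np.array(L)/8+[261.5,244.5]
    C=[[-.028,-.015,.052],[-.028,.015,.052],[.028,-.015,.052],[.028,.015,.052],[.028,.015,0],[.028,-.015,0]]
    D=[[-.028,.015,.052],[-.028,-.015,.052],[-.028,-.015,0],[.028,-.015,.052],[.028,-.015,0]]
    r1=proj(tf(v[:3],C),'side')-S([[108,307],[207,318],[68,437],[168,443],[168,573],[78,562]])
    r2=proj(tf(v[3:6],D),'side')-S([[446,90],[472,147],[470,270],[636,115],[632,243]])
    return np.r_[r1.ravel(),r2.ravel(),(proj""")
s=s.replace('''t=least_squares(lambda p:(proj(tf(p,T),"top")-uT).ravel()''','''sT=[cap,[.06,.12,.012],[-.06,.12,.012]];uS=[[342.7,170.3],[309,226.5],[350.7,231.5]]
t=least_squares(lambda p:np.r_[(proj(tf(p,T),"top")-uT).ravel(),(proj(tf(p,sT),"side")-uS).ravel()]''')
s=s.replace("fit1","fit2")
open("fit.py","w").write(s)
E
python3 fit.py
```

```text
tester [ 0.5346 -0.1452  0.1812] [-1.2 -0.7 -0.2  1.2  0.2 -0.4  0.3 -0.1  0.2  0.2 -0.4 -0.   0.6 -0.9
 -0.  -0.4 -0.1 -0.2]
packs [ 0.5121  0.2932  1.7828  0.4499  0.1345 -2.4865  0.0172  0.0086] [ 0.9 -0.8  1.1 -0.6 -0.2 -0.4  0.2  0.5  1.2  0.7 -0.3  0.4  0.1 -0.8
  0.1 -0.4  0.3  0.1  1.3 -0.3  1.3 -0.4 -0.2 -0.7 -0.5 -0.3 -0.5 -1.6
  0.  -0.9  0.2 -0.7  0.1 -0.2 -0.9  0.7 -1.1 -1.4 -1.9 -2.2]
```

View pics/fit2.png

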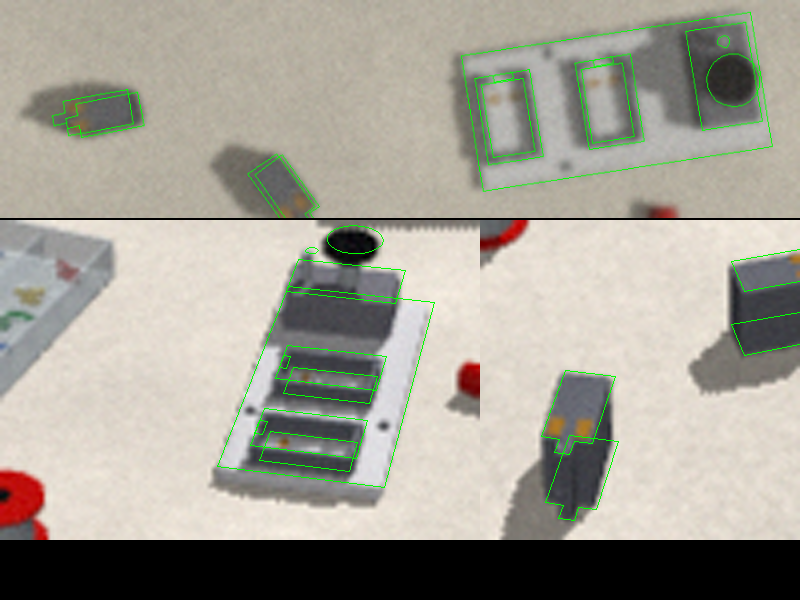

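```bash
cat > go.py <<'E'
# usage: go.py x y z toolx_yaw  -> row (from the measured pose)
import sys,numpy as np
from scipy.spatial.transform import Rotation as R
from station import readout
s=readout.observe(); x,y,z,a=map(float,sys.argv[1:5])
R0=R.from_quat(s["eef_rot"]); Rt=R.from_euler("z",a)*R.from_euler("x",np.pi)
print("row",np.round((R0.inv()*Rt).as_rotvec(),4),np.round(R0.inv().apply(np.array([x,y,z])-s["tcp_pos"]),4))
d=R0.as_matrix()[:,0];print("t",s["clock"],"tcp",np.round(s["tcp_pos"],4),"yaw",round(float(np.arctan2(d[1],d[0])),4),"F",np.round(s["force"],1),"w",round(float(s["gripper_width"]),4),"q",np.round(s["joints"],2))
E
python3 go.py .45 .1345 .12 .655; python3 go.py .45 .1345 .033 .655
```

```text
row [-1.400e-03 -1.000e-04 -3.813e-01] [ 0.4696 -0.6322  0.1179]
t 0.1 tcp [ 0.1688 -0.6013  0.237 ] yaw 0.2737 F [-1.1 -0.9 -0.6] w 0.0919 q [ 1.19  0.44  0.02  1.57 -0.01  1.13 -0.08]
row [-1.400e-03 -1.000e-04 -3.813e-01] [ 0.4696 -0.6321  0.2049]
t 0.1 tcp [ 0.1688 -0.6013  0.237 ] yaw 0.2737 F [-1.1 -0.9 -0.6] w 0.0919 q [ 1.19  0.44  0.02  1.57 -0.01  1.13 -0.08]
```

```bash
python3 -m handwheel '-0.001 0 -0.381 0.47 -0.632 0 1;-0.001 0 -0.381 0.47 -0.632 0 1;-0.001 0 -0.381 0.47 -0.632 0 1;-0.001 0 -0.381 0.47 -0.632 0 1;-0.001 0 -0.381 0.47 -0.632 0 1;-0.001 0 -0.381 0.47 -0.632 0 1;-0.001 0 -0.381 0.47 -0.632 0 1;-0.001 0 -0.381 0.47 -0.632 0 1;-0.001 0 -0.381 0.47 -0.632 0 1;-0.001 0 -0.381 0.47 -0.632 0 1;-0.001 0 -0.381 0.47 -0.632 0 1;-0.001 0 -0.381 0.47 -0.632 0 1;-0.001 0 -0.381 0.47 -0.632 0 1;-0.001 0 -0.381 0.47 -0.632 0.06 1;-0.001 0 -0.381 0.47 -0.632 0.115 1;-0.001 0 -0.381 0.47 -0.632 0.115 1;-0.001 0 -0.381 0.47 -0.632 0.115 1'
python3 go.py .45 .1345 .034 .655
python3 - <<'E'
from station import optics
from h import *
z=np.load("fit.npz");it=[(z["b"],packrings())]
a=view(optics.get_image("top")["color"],"top",it,240,180,80,60,5);b=view(optics.get_image("side")["color"],"side",it,290,215,80,80,5)
o=np.zeros((400,800,3),np.uint8);o[:300,:400]=a;o[:,400:]=b;cv2.imwrite("pics/g1.png",o)
E
```

```text
clock: 2.22
tcp_pos: [0.4514, 0.1343, 0.1242]
eef_rot: [0.947, 0.322, 0.001, 0.0]
force: [1.1, 0.1, 1.0]
gripper_width: 0.0918
row [ 0.0013 -0.0011 -0.0001] [-0.0011 -0.0011  0.0902]
t 2.225 tcp [0.4514 0.1343 0.1242] yaw 0.6549 F [1.1 0.1 1. ] w 0.0918 q [ 0.08  0.4  -0.62  2.04  0.32  0.8  -1.64]
```

View pics/g1.png

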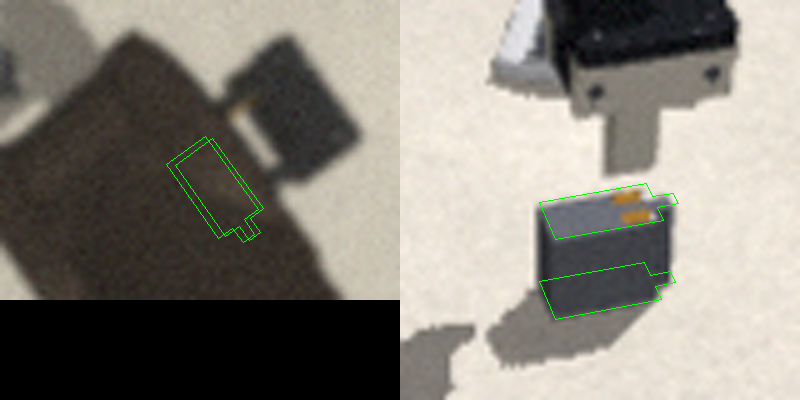

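```bash
python3 -m handwheel '0 0 0 -0.001 -0.001 0.05 1;0 0 0 -0.001 -0.001 0.09 1;0 0 0 -0.001 -0.001 0.09 1;0 0 0 -0.001 -0.001 0.09 0;0 0 0 -0.001 -0.001 0.09 0;0 0 0 -0.001 -0.001 0.09 0;0 0 0 -0.001 -0.001 0.09 0;0 0 0 -0.001 -0.001 0.09 0;0 0 0 -0.001 -0.001 0.09 0'; python3 go.py .45 .1345 .034 .655
```

```text
clock: 3.45
tcp_pos: [0.4492, 0.1339, 0.0327]
eef_rot: [0.947, 0.322, 0.0, 0.0]
force: [0.4, 0.6, 0.1]
gripper_width: 0.0363
row [ 0.0009  0.0003 -0.0003] [ 0.001  -0.     -0.0013]
t 3.45 tcp [0.4492 0.1339 0.0327] yaw 0.6547 F [0.4 0.6 0.1] w 0.0363 q [-0.01  0.54 -0.52  2.12  0.47  0.59 -1.78]
```

Still closing; wait, then lift.

```bash
python3 -m handwheel '0 0 0 0 0 0 0;0 0 0 0 0 0 0;0 0 0 0 0 0 0;0 0 0 0 0 0 0;0 0 0 0 0 -0.06 0;0 0 0 0 0 -0.11 0;0 0 0 0 0 -0.12 0;0 0 0 0 0 -0.12 0'
python3 go.py .5346 -.1452 .15 3.3228;python3 - <<'E'
from h import *
from station import readout
z=np.load("fit.npz");print(z["t"],tf(z["t"],[[0,0,.012],[0,.088,.012],[0,-.098,.084]]))
# pack origin in tool at grasp: along tool x
p=np.array([.4492,.1339]);a=.6547;d=z["b"][:2]-p;print("pack rel tool x,left",d@[np.cos(a),np.sin(a)],d@[-np.sin(a),np.cos(a)])
E
```

```text
clock: 4.45
tcp_pos: [0.4494, 0.1336, 0.1527]
eef_rot: [0.947, 0.321, 0.0, 0.001]
force: [-0.7, -0.0, -1.7]
gripper_width: 0.0298
row [ 9.0000e-04  2.4000e-03 -2.6687e+00] [-0.102   0.2731  0.0032]
t 4.45 tcp [0.4494 0.1336 0.1527] yaw 0.6541 F [-0.7 -0.  -1.7] w 0.0298 q [ 0.12  0.36 -0.65  2.01  0.29  0.86 -1.61]
[ 0.53459148 -0.14516286  0.18123651] [[ 0.53459148 -0.14516286  0.012     ]
 [ 0.51872983 -0.05860416  0.012     ]
 [ 0.55225558 -0.24155777  0.084     ]]
pack rel tool x,left 0.0008567410367450191 3.6429437401356494e-05
```

```bash
python3 -m handwheel '0 0 -0.18 -0.006 0.018 0 0;0 0 -0.36 -0.013 0.036 0 0;0 0 -0.54 -0.02 0.054 0 0;0 0 -0.72 -0.027 0.072 0 0;0 0 -0.9 -0.034 0.09 0 0;0 0 -1.08 -0.041 0.108 0 0;0 0 -1.26 -0.048 0.126 0 0;0 0 -1.44 -0.055 0.145 0 0;0 0 -1.62 -0.062 0.163 0 0;0 0 -1.8 -0.069 0.182 0 0;0 0 -1.98 -0.076 0.2 0 0;0 0 -2.16 -0.083 0.218 0 0;0 0 -2.34 -0.09 0.236 0 0;0 0 -2.52 -0.097 0.256 0 0;0 0 -2.669 -0.102 0.273 0 0;0 0 -2.669 -0.102 0.273 0.02 0;0 0 -2.669 -0.102 0.273 0.05 0;0 0 -2.669 -0.102 0.273 0.05 0;0 0 -2.669 -0.102 0.273 0.05 0'
python3 go.py .5346 -.1452 .08 3.3228;cat > see.py <<'E'
import sys
from station import optics,readout
from h import *
from scipy.spatial.transform import Rotation as R
s=readout.observe();x,y,z=s["tcp_pos"];d=R.from_quat(s["eef_rot"]).as_matrix()[:,0]
f=np.load("fit.npz");a=np.arctan2(d[1],d[0])+float(sys.argv[2]);dz=float(sys.argv[3])
it=[(f["t"],testrings()),([x,y,a],packrings(z-dz))]
v=optics.get_image("side")["color"];o=view(v,"side",it,290,135,100,100,6);o2=view(v,"side",[],290,135,100,100,6)
cv2.imwrite(f"pics/{sys.argv[1]}.png",np.hstack([o,o2])[:, :1200]);im=np.hstack([o[:, 0:600],o2[:,:600]]);cv2.imwrite(f"pics/{sys.argv[1]}.png",cv2.resize(im,(800,400),interpolation=cv2.INTER_AREA))
E
python3 see.py m1 3.14159 .033
```

```text
clock: 6.82
tcp_pos: [0.5344, -0.1436, 0.1029]
eef_rot: [-0.091, 0.996, -0.0, -0.0]
force: [0.0, 0.9, -1.4]
gripper_width: 0.0297
row [-0.0001 -0.0002  0.0009] [ 0.     -0.0016  0.0229]
t 6.825 tcp [ 0.5344 -0.1436  0.1029] yaw -2.9594 F [ 0.   0.9 -1.4] w 0.0297 q [ 0.91  0.77 -1.15  1.84  0.8   1.09  1.2 ]
```

View pics/m1.png

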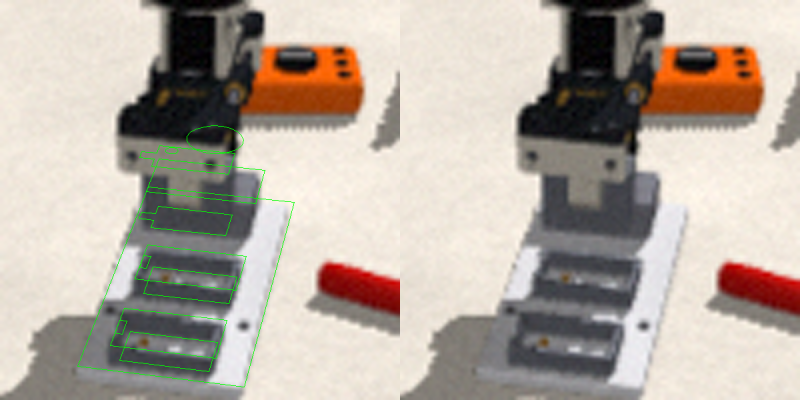

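View 9: the held pack is over the middle nest, with the rib to the left (+x). The overlay agrees with the tester to about 1 px. I'll descend in stages and watch the force.

```bash
python3 -m handwheel '0 0 0 -0.0005 -0.001 0.03 0;0 0 0 -0.0005 -0.001 0.04 0;0 0 0 -0.0005 -0.001 0.044 0;0 0 0 -0.0005 -0.001 0.048 0;0 0 0 -0.0005 -0.001 0.048 0'; python3 go.py .535 -.1445 .045 3.3228
```

```text
clock: 7.5
tcp_pos: [0.5354, -0.1456, 0.0553]
eef_rot: [-0.091, 0.996, -0.001, 0.0]
force: [0.3, -0.3, -2.1]
gripper_width: 0.0295
row [-0.0011  0.0006  0.0008] [0.0002 0.0012 0.0103]
t 7.5 tcp [ 0.5354 -0.1456  0.0553] yaw -2.9595 F [ 0.3 -0.3 -2.1] w 0.0295 q [ 0.88  0.83 -1.09  1.87  0.88  1.02  1.15]
```

No contact at 6 mm inside the walls. Continue down.

```bash
python3 -m handwheel '0 0 0 0 0.0005 0.004 0;0 0 0 0 0.0005 0.008 0;0 0 0 0 0.0005 0.0105 0;0 0 0 0 0.0005 0.0105 0;0 0 0 0 0.0005 0.0105 0'; python3 go.py .535 -.1445 .045 3.3228
```

```text
clock: 8.12
tcp_pos: [0.5351, -0.1452, 0.0447]
eef_rot: [-0.091, 0.996, -0.001, 0.0]
force: [-3.0, -1.1, 5.9]
gripper_width: 0.0301
row [-0.0013  0.0001  0.0009] [-0.      0.0007 -0.0003]
t 8.125 tcp [ 0.5351 -0.1452  0.0447] yaw -2.9595 F [-3.  -1.1  5.9] w 0.0301 q [ 0.87  0.84 -1.08  1.88  0.89  1.    1.14]
```

```bash
python3 -m handwheel '0 0 0 0 0 0 0.6;0 0 0 0 0 0 0.6;0 0 0 0 0 0 0.6;0 0 0 0 0 0 0.6;0 0 0 0 0 -0.05 0.6;0 0 0 0 0 -0.11 0.6;0 0 0 0 0 -0.15 0.8;0 0 0 0 0 -0.15 1'; python3 go.py .5121 .2932 .13 1.7828;python3 go.py .5121 .2932 .13 4.9244
```

```text
clock: 9.12
tcp_pos: [0.5369, -0.1446, 0.1977]
eef_rot: [-0.091, 0.996, -0.001, 0.003]
force: [0.8, -0.5, -1.2]
gripper_width: 0.0703
row [0.0016 0.0066 1.5408] [-0.0546  0.4352  0.0667]
t 9.125 tcp [ 0.5369 -0.1446  0.1977] yaw -2.9595 F [ 0.8 -0.5 -1.2] w 0.0703 q [ 0.95  0.66 -1.21  1.74  0.66  1.22  1.32]
row [-6.7000e-03  1.6000e-03 -1.6008e+00] [-0.0546  0.4352  0.0667]
t 9.125 tcp [ 0.5369 -0.1446  0.1977] yaw -2.9595 F [ 0.8 -0.5 -1.2] w 0.0703 q [ 0.95  0.66 -1.21  1.74  0.66  1.22  1.32]
```

```bash
python3 -m handwheel '0 0 0.18 -0.006 0.05 0 1;0 0 0.36 -0.012 0.1 0 1;0 0 0.54 -0.018 0.15 0 1;0 0 0.72 -0.025 0.2 0 1;0 0 0.9 -0.031 0.25 0 1;0 0 1.08 -0.037 0.3 0 1;0 0 1.26 -0.043 0.35 0 1;0 0 1.44 -0.05 0.4 0 1;0 0 1.541 -0.0546 0.435 0 1;0 0 1.541 -0.0546 0.435 0.05 1;0 0 1.541 -0.0546 0.435 0.067 1;0 0 1.541 -0.0546 0.435 0.067 1;0 0 1.541 -0.0546 0.435 0.067 1;0 0 1.541 -0.0546 0.435 0.067 1'; python3 go.py .5121 .2932 .034 1.7828
python3 - <<'E'
from station import optics
from h import *
z=np.load("fit.npz");it=[(z["a"],packrings())];v=optics.get_image("side")["color"]
a=view(v,"side",it,240,245,80,80,5);t=view(v,"side",[(z["t"],testrings()[:4])],290,160,80,80,5)
cv2.imwrite("pics/g2.png",np.hstack([a,t]))
E
```

```text
clock: 10.88
tcp_pos: [0.5109, 0.2927, 0.1285]
eef_rot: [0.629, 0.778, 0.001, 0.001]
force: [-0.4, -0.1, 0.3]
gripper_width: 0.0915
row [ 0.0023  0.0003 -0.0009] [0.0002 0.0011 0.0945]
t 10.875 tcp [0.5109 0.2927 0.1285] yaw 1.7819 F [-0.4 -0.1  0.3] w 0.0915 q [-0.11  0.6  -0.75  1.75  0.48  0.98 -0.83]
```

View pics/g2.png

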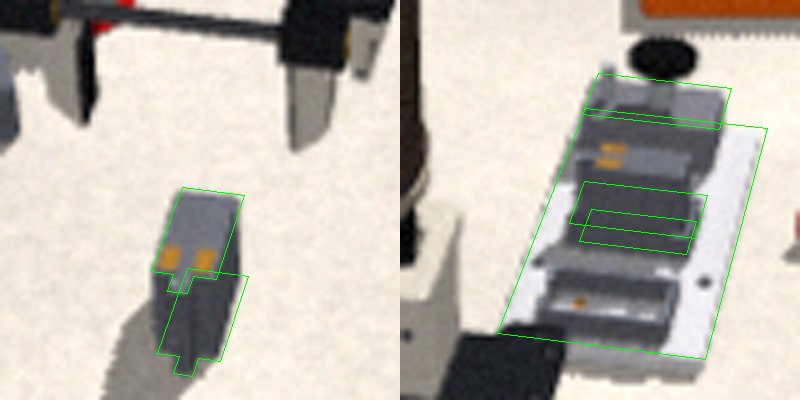

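View 10: pack B stands upright in the middle nest with its contacts and rib on the notch side. Pack A at about (278,297) is centred between the jaws. Now I'll grasp A.

```bash
python3 -m handwheel '0 0 0 0 0.001 0.05 1;0 0 0 0 0.001 0.09 1;0 0 0 0 0.001 0.094 1;0 0 0 0 0.001 0.094 1;0 0 0 0 0.001 0.094 0;0 0 0 0 0.001 0.094 0;0 0 0 0 0.001 0.094 0;0 0 0 0 0.001 0.094 0;0 0 0 0 0.001 0.094 0;0 0 0 0 0.001 0.094 0;0 0 0 0 0.001 0.094 0;0 0 0 0 0.001 0.094 0;0 0 0 0 0.001 0.094 0;0 0 0 0 0.001 0.094 0'; python3 go.py .5121 .2932 .034 1.7828
```

```text
clock: 12.68
tcp_pos: [0.5111, 0.2927, 0.0331]
eef_rot: [0.628, 0.778, -0.0, 0.0]
force: [1.0, -1.1, -0.2]
gripper_width: 0.03
row [ 0.0002  0.001  -0.0001] [ 0.0003  0.0011 -0.0009]
t 12.675 tcp [0.5111 0.2927 0.0331] yaw 1.7827 F [ 1.  -1.1 -0.2] w 0.03 q [-0.16  0.72 -0.67  1.82  0.59  0.82 -0.92]
```

```bash
python3 -m handwheel '0 0 0 0 0 -0.06 0;0 0 0 0 0 -0.11 0;0 0 0 0 0 -0.13 0;0 0 0 0 0 -0.13 0'; python3 go.py .5193 -.0579 .16 .1812
```

```text
clock: 13.18
tcp_pos: [0.5114, 0.293, 0.1637]
eef_rot: [0.628, 0.778, 0.0, 0.001]
force: [0.0, 0.2, -2.5]
gripper_width: 0.0298
row [ 2.1000e-03 -9.0000e-04  1.6012e+00] [-0.3447 -0.0659  0.0038]
t 13.175 tcp [0.5114 0.293  0.1637] yaw 1.7824 F [ 0.   0.2 -2.5] w 0.0298 q [-0.09  0.57 -0.77  1.71  0.45  1.05 -0.8 ]
```

```bash
python3 -m handwheel '0 0 0.16 -0.034 -0.007 0 0;0 0 0.32 -0.068 -0.013 0 0;0 0 0.48 -0.102 -0.02 0 0;0 0 0.64 -0.137 -0.026 0 0;0 0 0.8 -0.172 -0.033 0 0;0 0 0.96 -0.206 -0.04 0 0;0 0 1.12 -0.241 -0.046 0 0;0 0 1.28 -0.275 -0.053 0 0;0 0 1.44 -0.31 -0.059 0 0;0 0 1.601 -0.345 -0.066 0 0;0 0 1.601 -0.345 -0.066 0.03 0;0 0 1.601 -0.345 -0.066 0.07 0;0 0 1.601 -0.345 -0.066 0.07 0;0 0 1.601 -0.345 -0.066 0.07 0'; python3 go.py .519 -.0582 .055 .1812
```

```text
clock: 14.92
tcp_pos: [0.5189, -0.0583, 0.0934]
eef_rot: [0.996, 0.091, -0.0, 0.0]
force: [-0.2, 0.5, -2.1]
gripper_width: 0.0296
row [0.0007 0.0009 0.0008] [ 0.0002 -0.0001  0.0384]
t 14.925 tcp [ 0.5189 -0.0583  0.0934] yaw 0.182 F [-0.2  0.5 -2.1] w 0.0296 q [ 0.27  0.47 -0.34  1.96  0.23  0.75 -1.6 ]
```

```bash
python3 -m handwheel '0 0 0 0 0 0.02 0;0 0 0 0 0 0.03 0;0 0 0 0 0 0.034 0;0 0 0 0 0 0.038 0;0 0 0 0 0 0.038 0'; python3 go.py .519 -.0582 .0445 .1812
```

```text
clock: 15.55
tcp_pos: [0.5192, -0.0584, 0.0556]
eef_rot: [0.996, 0.091, 0.0, 0.001]
force: [0.1, 0.4, -1.7]
gripper_width: 0.0302
row [ 0.0011 -0.0004  0.0005] [-0.0002 -0.0003  0.0111]
t 15.55 tcp [ 0.5192 -0.0584  0.0556] yaw 0.1817 F [ 0.1  0.4 -1.7] w 0.0302 q [ 0.25  0.53 -0.32  1.99  0.26  0.66 -1.63]
```

```bash
python3 -m handwheel '0 0 0 0 0 0.004 0;0 0 0 0 0 0.008 0;0 0 0 0 0 0.011 0;0 0 0 0 0 0.011 0;0 0 0 0 0 0.011 0'; python3 go.py .519 -.0582 .0445 .1812
```

```text
clock: 16.18
tcp_pos: [0.5191, -0.0585, 0.0448]
eef_rot: [0.996, 0.091, 0.0, 0.001]
force: [-1.9, -0.5, 6.6]
gripper_width: 0.0302
row [ 0.0014 -0.0004  0.0005] [-0.0001 -0.0003  0.0003]
t 16.175 tcp [ 0.5191 -0.0585  0.0448] yaw 0.1817 F [-1.9 -0.5  6.6] w 0.0302 q [ 0.24  0.54 -0.31  2.    0.27  0.64 -1.64]
```

```bash
python3 -m handwheel '0 0 0 0 0 0 0.6;0 0 0 0 0 0 0.6;0 0 0 0 0 0 0.6;0 0 0 0 0 0 0.6;0 0 0 0 0 -0.05 0.6;0 0 0 0 0 -0.1 0.6;0 0 0 0 0 -0.12 0.4;0 0 0 0 0 -0.12 0'; python3 go.py .5523 -.2416 .12 .1812
```

```text
clock: 17.18
tcp_pos: [0.5201, -0.0584, 0.166]
eef_rot: [0.996, 0.091, 0.002, 0.001]
force: [-1.0, -0.2, -0.6]
gripper_width: 0.0398
row [ 0.002  -0.0036  0.0003] [-0.0016  0.1859  0.0463]
t 17.175 tcp [ 0.5201 -0.0584  0.166 ] yaw 0.1815 F [-1.  -0.2 -0.6] w 0.0398 q [ 0.3   0.38 -0.38  1.89  0.17  0.9  -1.55]
```

```bash
python3 -m handwheel '0 0 0 -0.001 0.05 0 0;0 0 0 -0.002 0.1 0 0;0 0 0 -0.002 0.15 0 0;0 0 0 -0.002 0.186 0 0;0 0 0 -0.002 0.186 0.03 0;0 0 0 -0.002 0.186 0.044 0;0 0 0 -0.002 0.186 0.044 0;0 0 0 -0.002 0.186 0.044 0'; python3 go.py .5523 -.2416 .092 .1812
python3 - <<'E'
from station import optics
from h import *
v=optics.get_image("side")["color"];f=np.load("fit.npz")
a=view(v,"side",[],305,140,66,100,6)
t=view(optics.get_image("top")["color"],"top",[],322,160,66,66,6)
o=np.zeros((600,800,3),np.uint8);o[:,:396]=a;o[:396,400:796]=t;cv2.imwrite("pics/p1.png",o)
E
```

```text
clock: 18.18
tcp_pos: [0.5512, -0.241, 0.1211]
eef_rot: [0.996, 0.091, 0.0, 0.0]
force: [0.4, -0.1, -0.1]
gripper_width: 0.0005
row [ 0.001  -0.0008  0.0017] [0.001  0.0007 0.0291]
t 18.175 tcp [ 0.5512 -0.241   0.1211] yaw 0.1829 F [ 0.4 -0.1 -0.1] w 0.0005 q [ 0.54  0.54 -0.31  1.74  0.2   0.89 -1.24]
```

View pics/p1.png

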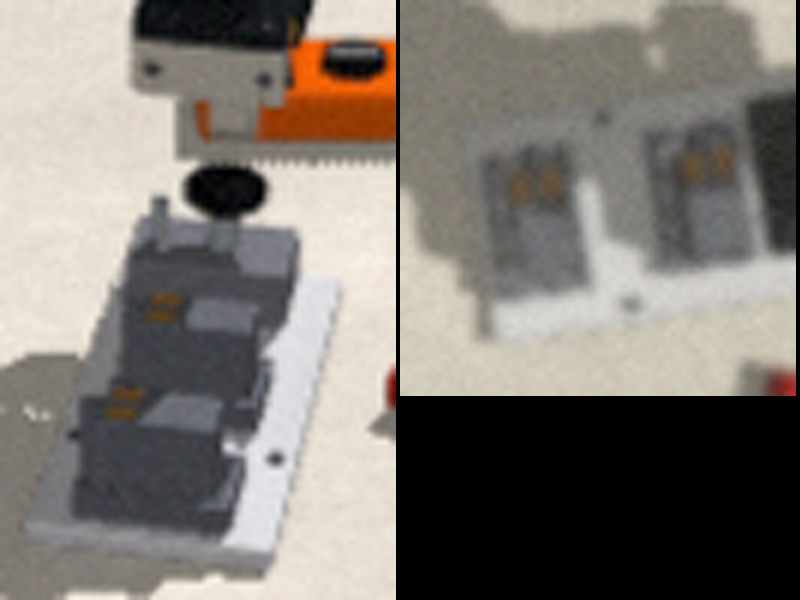

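View 11: both packs stand level in their nests, contacts on the notch side, and the shut fingers are above the cap at about (342,171). Now I'll press.

```bash
python3 -m handwheel '0 0 0 0.001 0 0.015 0;0 0 0 0.001 0 0.024 0;0 0 0 0.001 0 0.028 0;0 0 0 0.001 0 0.03 0;0 0 0 0.001 0 0.03 0'; python3 go.py .5523 -.2416 .081 .1812
```

```text
clock: 18.9
tcp_pos: [0.5514, -0.2413, 0.0907]
eef_rot: [0.996, 0.091, -0.0, 0.0]
force: [-2.4, 0.7, 5.0]
gripper_width: 0.0005
row [0.0007 0.0004 0.0006] [0.0008 0.0004 0.0097]
t 18.9 tcp [ 0.5514 -0.2413  0.0907] yaw 0.1818 F [-2.4  0.7  5. ] w 0.0005 q [ 0.53  0.57 -0.3   1.77  0.22  0.83 -1.26]
```

```bash
python3 -m handwheel '0 0 0 0 0 0.004 0;0 0 0 0 0 0.008 0;0 0 0 0 0 0.0097 0;0 0 0 0 0 0.0097 0;0 0 0 0 0 0.0097 0;0 0 0 0 0 0.0097 0'; python3 go.py .5523 -.2416 .081 .1812
```

```text
clock: 19.65
tcp_pos: [0.5515, -0.2414, 0.0815]
eef_rot: [0.996, 0.091, 0.0, 0.001]
force: [-3.4, 1.7, 9.6]
gripper_width: 0.0002
row [ 0.001  -0.0001  0.0005] [0.0007 0.0003 0.0005]
t 19.65 tcp [ 0.5515 -0.2414  0.0815] yaw 0.1817 F [-3.4  1.7  9.6] w 0.0002 q [ 0.53  0.58 -0.29  1.78  0.22  0.81 -1.26]
```

```bash
python3 -m handwheel '0 0 0 0 0 0.0005 0;0 0 0 0 0 0.0005 0;0 0 0 0 0 0.0005 0;0 0 0 0 0 0.0005 0'; python3 go.py .5523 -.2416 .081 .1812
python3 - <<'E'
from station import optics
from h import *
v=optics.get_image("side")["color"];f=np.load("fit.npz");a=np.linspace(0,6.28,24)
R=[np.c_[.022*np.cos(a),-.098+.022*np.sin(a),0*a+.07],np.c_[.034+.005*np.cos(a),-.098+.005*np.sin(a),0*a+.07]]
o=np.hstack([view(v,"side",[],318,155,40,50,10),view(v,"side",[(f["t"],R)],318,155,40,50,10)])
cv2.imwrite("pics/p2.png",o)
E
```

```text
clock: 20.15
tcp_pos: [0.5515, -0.2414, 0.081]
eef_rot: [0.996, 0.091, 0.0, 0.001]
force: [-2.9, 1.9, 8.5]
gripper_width: 0.0002
row [ 0.001  -0.      0.0005] [0.0007 0.0003 0.    ]
t 20.15 tcp [ 0.5515 -0.2414  0.081 ] yaw 0.1817 F [-2.9  1.9  8.5] w 0.0002 q [ 0.53  0.58 -0.29  1.78  0.22  0.81 -1.26]
```

View pics/p2.png

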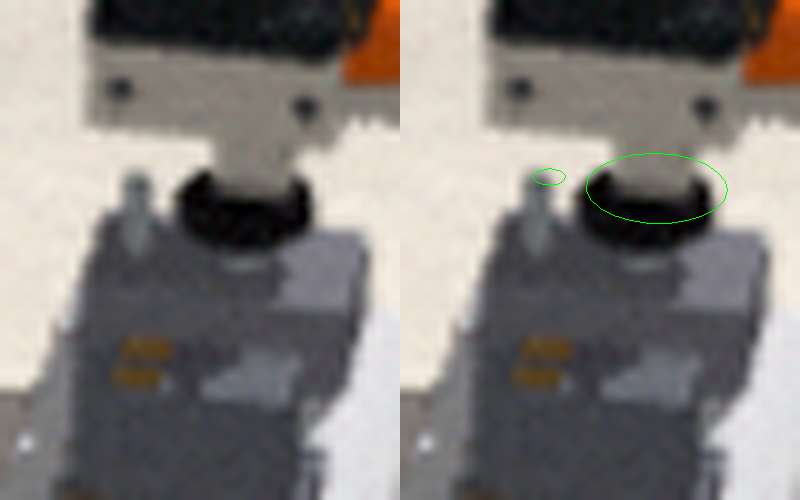

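View 12: the cap rim and post top sit as the level-cap overlay predicts, apart from the side camera's constant shift of about 1 px to the right. Tip height is 0.070 m and the force 8.5 N. Handing in.

```bash
python3 -c "
from station import r
print(r.close_job())"
```

```text
the job is handed in; nothing more can be done
None
```

Both packs are seated and released, and I handed the job in with the plunger held down level with the post. The clock read about 20 s of the 61 s allowed.

- **Packs:** pack_b is in the middle nest and pack_a is in the left nest, both with ribs on the notch side. Each met the floor with a reaction of about 8 N at the expected height: the undersides came out at 11.7–12 mm, against the nest floor at 12 mm. The pictures after release show both upright and level.
- **Plunger:** the shut fingers hold the cap with the tips at 0.070 m, the height of the post top. The vertical force read 8.5 N, against about 9 N expected at that travel. The last picture shows the cap level with the post.
- **Disagreements:** the model drawn over the side picture sat about 1 px (roughly 2 mm) to the right of everything, within the stated calibration. The force sensor also read about 3 N sideways while pressing.
- **Not checked:** I did not compare the bystanders before and after, but no unexpected contact force showed at any reading.

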